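# Put the check weights back in their storage block in order of size

## Task

The balance check is finished: put the four steel weights back into their storage block, each upright and right down on the floor of the recess that fits it, so that the row runs from the largest to the smallest. Do not tip a weight over on the way, and leave the sample vial and the small beaker standing where they are.

Things in the scene. Friction and masses are not known exactly. Their poses are not given: they have to be found in the camera images.
- weight_1: largest weight: upright turned steel cylinder, 46 mm diameter and 38 mm high, with a narrower neck and a round knob on top (22 mm diameter, between 50 and 60 mm height); 60 mm high in all, about 0.5 kg. Origin at the centre of its underside, z along its axis up through the knob. Grip it by the knob from above; the knob may be gripped from any side
- weight_2: second weight, same shape: cylinder 36 mm diameter, 28 mm high; knob 19 mm diameter between 38 and 48 mm height; about 0.23 kg. Origin and axes as weight_1
- weight_3: third weight, same shape: cylinder 28 mm diameter, 24 mm high; knob 16 mm diameter between 34 and 44 mm height; about 0.12 kg. Origin and axes as weight_1
- weight_4: smallest weight, same shape: cylinder 20 mm diameter, 23 mm high; knob 13 mm diameter between 33 and 43 mm height; about 0.06 kg. Origin and axes as weight_1
- recess_1: largest recess of the storage block: round, 54 mm diameter, for weight_1. The block is a grey plastic slab, 200 x 72 x 18 mm, fixed to the bench at any angle, with four round recesses in one row along its length, 14 mm deep, with blue felt on their floors. Origin at the centre of the recess floor (4 mm above the bench, 14 mm below the block's top); z up, y along the row towards the end with the largest recess, x across the block
- recess_2: second recess of the block, 44 mm diameter, for weight_2, 55 mm from recess_1; origin and axes as recess_1
- recess_3: third recess of the block, 36 mm diameter, for weight_3, 46 mm from recess_2; origin and axes as recess_1
- recess_4: smallest recess of the block, 28 mm diameter, for weight_4, 38 mm from recess_3; origin and axes as recess_1
- sample_vial: small clear glass vial with a white cap and a paper label, 23 mm diameter, 45 mm high, standing loose in the middle of the four weights (a second vial stands nearer the front edge); origin at the centre of its underside. To be left alone
- small_beaker: small clear beaker with some brown contents, about 66 mm diameter (76 mm over its lip), 79 mm high, standing loose behind the weights; origin at the centre of its underside. To be left alone
Not all that is in view belongs to the job. What is shaped like the weight_2 but turquoise is not meant. What is shaped like the weight_1 but turquoise is not meant.

How it is judged:
By the outcome, as a careful person would: the job done as asked, in the order asked, and still so for the second after the job is handed in, with the robot touching nothing.
It also fails if it takes over 96 s, if anything falls off the work surface, if the arm or the gripper's body presses on something with over 40 N, if the wrist force passes 120 N, or if a joint passes its speed limit or range.

## Robot

A 6-joint arm with a two-finger parallel gripper is mounted at the origin on a cart in front of the work surface, level with it; the furniture and walls round the work are solid. World frame = base frame: x ahead of the robot, y to its left, z up, the work surface at z = 0. Lengths are in mm, angles in rad, forces in N, time in s.
With the tool pointing down it reaches from about 325 to 850 mm from the base axis. Payload 15.5 kg.
Tool frame: the origin (TCP) lies on the mounting face of the last link; the fingertips stand ahead of it and the grasp point (between the pads) lies 172 mm ahead of it (nose_length is the z of the fingertips in the tool frame, in mm); z points along the fingers, y is the direction in which the jaws open and shut (so a half turn about z gives the same grasp; the last joint's range is limited). The gripper opens to 91 mm and grips with 3 to 60 N. Pads are 32 mm wide; open, the fingers measure 118 mm over their backs; the gripper's body (76 mm by 178 mm) begins 60 mm behind the grasp point.
Start: joints at [1.208, 0.494, 1.345, -0, 1.302, -0.096], TCP at [164.774, 602.891, 404.715] pointing down, gripper open.
Joint ranges: [-2.91, 2.91], [-0.82, 2.16], [0.22, 2.67], [-1.22, 4.37], [0.12, 2.79], [-3.08, 3.08]. Speed limits (rad/s): [1.89, 1.89, 2.57, 3.01, 3.01, 3.01].

## Interface

Orientations are given as a unit quaternion [w, x, y, z].
In Python, from rig import * gives the robot as it stands. The module is installed in compiled form; this text tells all that it offers.
- The arm moves only by the tool drive_tool, never from a script. Its argument "rows" is text: rows parted by semicolons, each of 7 numbers parted by spaces: the closure, from -1 (fully open) to 1 (shut), so that 0 is half open, then the shift along the tool's x, y, z in cm, then the turn, a rotation vector about the tool's x, y, z in degrees. A call has 1 to 12 rows; each row shifts and turns the commanded pose from where the row before left it, along the tool's axes as they then stand; what a row does not reach is not made up. A row lasts 1/12 s, in which the tool goes at most 41.7 mm and 7.16 degrees, less where a joint would pass 70% of its speed; a pose out of reach is approached as far as the arm can. A call is refused whole if a number of a shift passes 4.17 or a number of a turn 7.16, either way. A call with a gripper value outside its range is refused whole. The fingers move at their own pace and stop on an object; "squeeze" is the grip in N (left out, the last holds). Time passes only in rows, so rows that do not move let the fingers close. It gives the time, the measured TCP pose, the force and the opening at its end, in the units of the state.
- get_state(): the state, without advancing time (a new reading comes with each control period).
- get_image(name): name is "scene" or "top" or "wrist"; returns the picture (480x640x3 uint8, blue, green, red); there is no depth.
- get_calibration(name): a dict with "fx", "fy", "cx", "cy" (pixels), "D" ([k1, k2, p1, p2, k3] as OpenCV has them; the pictures are not rectified), "position" and "attitude" of the camera in the world. Camera axes: x right, y down, z forward; pixel columns grow to the right and rows downward; lengths in mm; the calibration is good to about 2 mm. A picture is of the moment at which its call begins: read the wrist's pose just before it. get_calibration takes no time and is no camera call; for the wrist camera it gives the pose at the moment of the call.
- job_done(): hands the job in, once; it reports no verdict.
The state is a dict: "t": time; "joint_pos": joint angles; "qvel": joint speeds; "joint_efforts": joint torques, N m; "tool_pos": TCP position; "ee_rot": TCP orientation; "contact_force": force on the tool from outside, world axes, zero at the start; "moment": the same for the moment, N m; "opening": finger opening in mm.
Only numpy, scipy, OpenCV 4.12 (cv2) and the standard library are available. Lean on these libraries where they do the work, as an engineer would, in place of code of your own. Each camera call takes 0.05 s, during which the arm holds its last target.

## Working session

There is one attempt and no reset: what is moved stays moved. The work goes in short steps, Python scripts to look and compute and a tool call to move; the robot and the scene stay as the last step left them, time stands still between calls to the robot, and variables do not carry over. Pictures are saved under pics/ and viewed, and the job is handed in when it is done.

Besides the shell and the picture viewer there is one more tool, called by a JSON object that holds its "op" and its "data". drive_tool: Moves the arm, as the interface text tells. Its arguments: {"type":"object","properties":{"rows":{"type":"string"},"squeeze":{"type":"number"}},"required":["rows"]}

```bash
mkdir -p pics; python3 - <<'E'
from rig import *
import cv2
print(get_state())
for n in ("scene","top","wrist"):
    print(n,get_calibration(n)); cv2.imwrite(f"pics/{n}0.png",get_image(n))
E
```

```text
{'t': 0.0, 'joint_pos': array([ 1.20848806e+00,  4.94181009e-01,  1.34615472e+00, -3.73839321e-06,
        1.30247734e+00, -9.55077579e-02]), 'qvel': array([ 1.32310620e-03,  2.65567625e-05,  8.01921567e-05,  9.60182012e-04,
        8.13367649e-04, -2.76861574e-04]), 'joint_efforts': array([-1.39163789e-03, -8.78824568e+01, -3.81865525e+01,  7.05111120e-02,
        5.33751666e-02, -7.11608095e-05]), 'tool_pos': array([164.72618376, 602.74133041, 404.1314783 ]), 'ee_rot': array([-1.36710033e-04,  1.33004430e-01,  9.91115255e-01, -5.94700363e-04]), 'contact_force': array([ 0.87113104, -0.36664395, -1.24129734]), 'moment': array([-0.00014711,  0.02907969, -0.02508599]), 'opening': 91.30820366800124}
scene {'fx': 602.2743507229555, 'fy': 602.2743507229555, 'cx': 321.02590654291015, 'cy': 237.46323957362569, 'D': array([-0.0305853,  0.       ,  0.       ,  0.       ,  0.       ]), 'position': array([ -98.71486549, -661.31897117,  650.67000351]), 'attitude': array([-0.38849537,  0.7858629 , -0.43369971,  0.20831565])}
top {'fx': 452.7101966081245, 'fy': 452.7101966081245, 'cx': 326.76318734985836, 'cy': 245.89875202541282, 'D': array([-0.11823161,  0.        ,  0.        ,  0.        ,  0.        ]), 'position': array([ 408.77171471, -229.45512999,  888.35167093]), 'attitude': array([ 0.06246744, -0.70206715,  0.70527134, -0.07610436])}
wrist {'fx': 344.100321454787, 'fy': 344.100321454787, 'cx': 321.54321971325214, 'cy': 237.37317228155086, 'D': array([0.00867938, 0.        , 0.        , 0.        , 0.        ]), 'position': array([ 86.09891102, 624.09439314, 383.66094965]), 'attitude': array([0.11598524, 0.78647739, 0.60032491, 0.08723958])}
```

View pics/scene0.png

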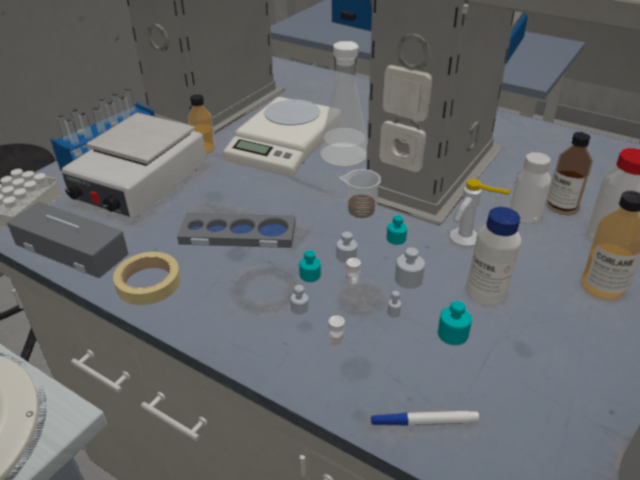

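View pics/top0.png

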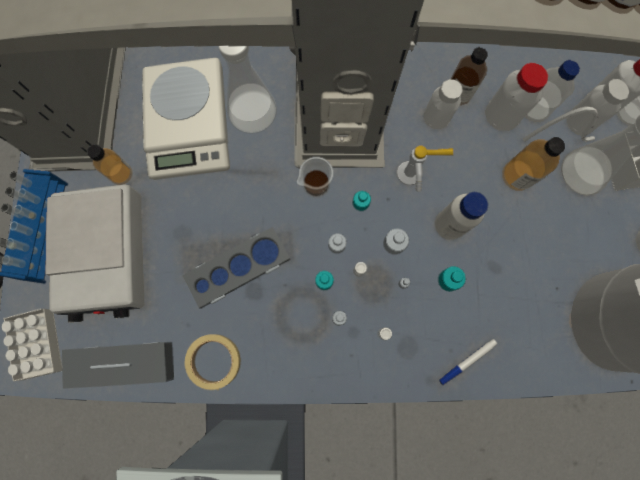

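View pics/wrist0.png

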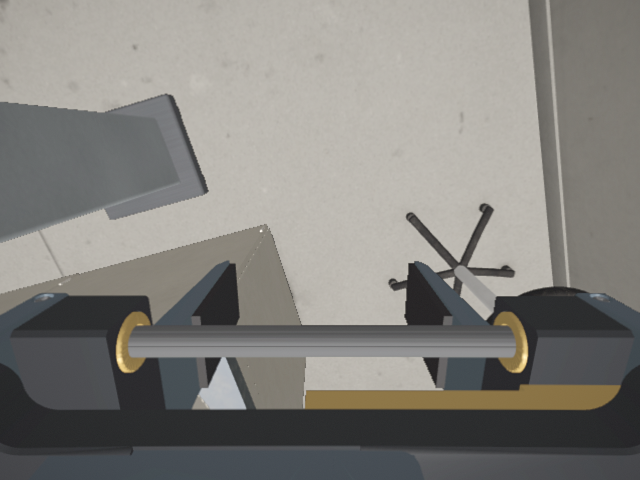

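```bash
cat > h.py <<'E'
from rig import *
import cv2, numpy as np
from scipy.spatial.transform import Rotation as R
def rot(q): return R.from_quat([q[1],q[2],q[3],q[0]])
def K(c): return np.array([[c['fx'],0,c['cx']],[0,c['fy'],c['cy']],[0,0,1]])
def ray(c,uv,z):
    p=cv2.undistortPoints(np.array([[uv]],float),K(c),c['D'])[0,0]
    d=rot(c['attitude']).apply([p[0],p[1],1]); o=c['position']
    return o+d*(z-o[2])/d[2]
def proj(c,P):
    r=rot(c['attitude']).inv(); 
    return cv2.projectPoints(np.array([P],float),r.as_rotvec(),r.apply(-c['position']),K(c),c['D'])[0][0,0]
E
python3 - <<'E'
import rig
print([n for n in dir(rig) if not n.startswith('__')], getattr(rig,'nose_length',None))
from h import *
t=cv2.imread('pics/top0.png'); s=cv2.imread('pics/scene0.png')
cv2.imwrite('pics/tc.png',cv2.resize(t[160:350,170:490],(800,475),interpolation=cv2.INTER_CUBIC))
cv2.imwrite('pics/sc.png',cv2.resize(s[190:350,170:490],(800,400),interpolation=cv2.INTER_CUBIC))
E
```

```text
['Unreachable', 'get_calibration', 'get_image', 'get_state', 'job_done', 'nose_length'] 190.8
```

View pics/tc.png

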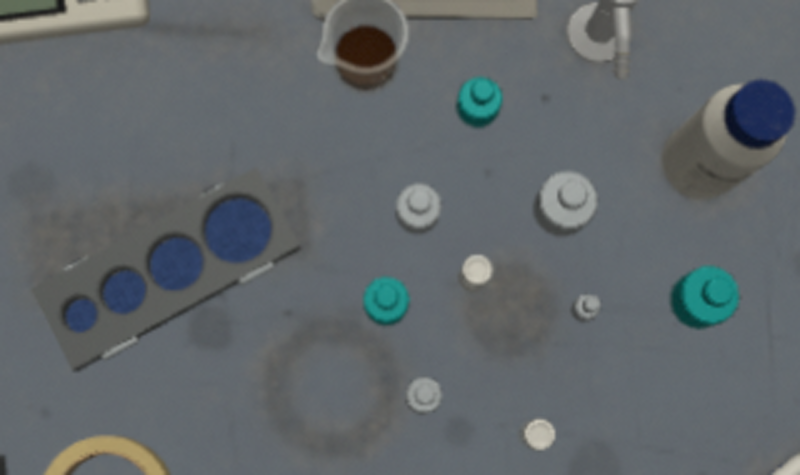

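View pics/sc.png

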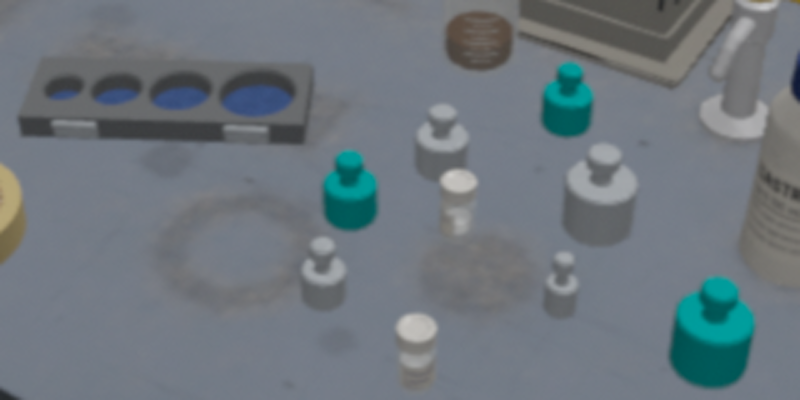

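Candidates in the top view are steel weights at (397,240) large, (338,242) second, (340,318) third and (405,283) smallest. The turquoise decoys are at (453,278), (362,200) and (325,280). The vials are at (361,268), which is the sample, and (386,333). In both close crops the four steel ones are grey and get smaller in the right order. Next I measure them.

```bash
python3 - <<'E'
from h import *
t=cv2.imread('pics/top0.png'); s=cv2.imread('pics/scene0.png')
ct=get_calibration('top'); cs=get_calibration('scene')
H={1:60,2:48,3:44,4:43}; hc={1:38,2:28,3:24,4:23}
kt={1:(573,192),2:(420,201),3:(425,389),4:(590,304)}
ks={1:(603,156),2:(442,115),3:(322,248),4:(563,262)}  # scene knob centre approx
for i in H:
    a=(170+kt[i][0]/2.5,160+kt[i][1]/2.5); b=(170+ks[i][0]/2.5,190+ks[i][1]/2.5)
    print(i,'top',ray(ct,a,H[i]).round(1),'scene',ray(cs,b,H[i]-4).round(1))
hsv=cv2.cvtColor(t,cv2.COLOR_BGR2HSV)
m=cv2.inRange(hsv,(105,90,40),(130,255,255)); m[:, :190]=0; m[:,285:]=0; m[:230]=0;m[300:]=0
n,l,st,c=cv2.connectedComponentsWithStats(m)
P=[]
for k in range(1,n):
    if st[k,4]>60:
        p=ray(ct,c[k],4); P.append(p); print('rec',c[k].round(1),st[k,4],'d',np.sqrt(st[k,2]*st[k,3])*1.96,p.round(1))
P=sorted(P,key=lambda p:p[1]); print([np.linalg.norm(P[i+1]-P[i]).round(1) for i in range(len(P)-1)])
for nm,uv,z in (('vial',(170+478/2.5,160+269/2.5),45),('tq2',(170+386/2.5,160+294/2.5),48),('beakerbottom',(316,183),0)): print(nm,ray(ct,uv,z).round(1))
E
```

```text
1 top [ 590.6 -382.7   60. ] scene [ 589.5 -383.4   56. ]
2 top [ 586.4 -267.7   48. ] scene [ 586.3 -268.8   44. ]
3 top [ 445. -270.   44.] scene [ 440.8 -271.5   40. ]
4 top [ 507.7 -395.7   43. ] scene [ 506.9 -398.8   39. ]
rec [264.6 251.8] 507 d 49.97039123320929 [ 573.  -123.6    4. ]
rec [240.1 265.2] 337 d 41.16 [546.2 -75.5   4. ]
rec [219.3 276.3] 215 d 33.32 [524.1 -34.9   4. ]
rec [202.  285.7] 120 d 25.48 [505.4  -1.2   4. ]
[np.float64(55.1), np.float64(46.2), np.float64(38.6)]
vial [ 534.5 -311.    45. ]
tq2 [ 515.5 -241.5   48. ]
beakerbottom [ 717.7 -225.9    0. ]
```

```bash
cat > plan.py <<'E'
import sys
from h import *
def go(x,y,ztip,p=None,yaw=None):
    s=get_state(); p=s['tool_pos'] if p is None else np.array(p)
    r=rot(s['ee_rot']) if yaw is None else R.from_matrix(np.array([[np.sin(-yaw),np.cos(yaw),0],[np.cos(yaw),np.sin(yaw),0],[0,0,-1]]))
    d=r.inv().apply(np.array([x,y,ztip+190.8])-p)
    print('shift cm',(d/10).round(2),'len',np.linalg.norm(d).round(1))
def st():
    s=get_state(); m=rot(s['ee_rot']).as_matrix()
    print('t',s['t'],'tip',(s['tool_pos']+190.8*m[:,2]).round(1),'zaxis',m[:,2].round(4),'yaw',np.degrees(np.arctan2(m[1,1],m[0,1])).round(2),'open',round(s['opening'],1),'F',s['contact_force'].round(1),'q',s['joint_pos'].round(2))
E
python3 - <<'E'
from plan import *
st(); y=np.radians(28.9)
go(400,350,210,None,y)
go(480,0,210,[400,350,400.8],y); go(590.5,-383,150,[480,0,400.8],y)
E
```

```text
t 0.15 tip [164.7 602.6 213.5] zaxis [-3.e-04 -9.e-04 -1.e+00] yaw 74.71 open 91.3 F [0.6 0.7 0.4] q [ 1.21  0.49  1.35 -0.    1.3  -0.1 ]
shift cm [-33.5    8.38   0.35] len 345.3
shift cm [-34.51  -9.91   0.  ] len 359.0
shift cm [-38.87  -8.84   6.  ] len 403.1
```

{"op": "drive_tool", "data": {"rows": "-0.2 0 0 0 0 0 7.1;-0.2 0 0 0 0 0 7.1;-0.2 0 0 0 0 0 7.1;-0.2 0 0 0 0 0 7.1;-0.2 0 0 0 0 0 7.1;-0.2 0 0 0 0 0 7.1;-0.2 -1.5 0.4 0 0 0 3.2;-0.2 -3.2 0.8 0 0 0 0;-0.2 -3.2 0.8 0 0 0 0;-0.2 -3.2 0.8 0 0 0 0;-0.2 -3.2 0.8 0 0 0 0;-0.2 -3.2 0.8 0 0 0 0", "squeeze": 40}}

```text
t: 1.15
tool_pos: [289.2, 470.3, 404.6]
ee_rot: [-0.0, 0.508, 0.861, -0.0]
contact_force: [0.1, 1.0, -0.0]
opening: 54.6
```

```bash
python3 -c "
from plan import *
st(); go(400,350,210)"
```

```text
t 1.15 tip [289.2 470.2 213.8] zaxis [-2.e-04 -2.e-04 -1.e+00] yaw 28.93 open 54.6 F [ 0.1  1.  -0. ] q [ 0.91  0.39  1.53 -0.    1.22  0.41]
shift cm [-15.89   3.88   0.38] len 163.6
```

{"op": "drive_tool", "data": {"rows": "-0.2 -3.5 0.8 0 0 0 0;-0.2 -3.5 0.8 0 0 0 0;-0.2 -3.5 0.8 0 0 0 0;-0.2 -3.5 0.8 0 0 0 0;-0.2 -3.5 -0.5 0 0 0 0;-0.2 -3.5 -1 0 0 0 0;-0.2 -3.5 -1 0 0 0 0;-0.2 -3.5 -1 0 0 0 0;-0.2 -3.5 -1 0 0 0 0;-0.2 -3.5 -1 0 0 0 0;-0.2 -3.5 -1 0 0 0 0;-0.2 -3.5 -1 0 0 0 0"}}

```text
t: 2.15
tool_pos: [453.9, 81.4, 404.8]
ee_rot: [0.0, 0.508, 0.861, 0.0]
contact_force: [0.3, -0.0, 0.0]
opening: 54.6
```

{"op": "drive_tool", "data": {"rows": "-0.2 -3.5 -1 0 0 0 0;-0.2 -3.5 -1 0 0 0 0;-0.2 -3.5 -1 0 0 0 0;-0.2 -3.5 -1 0 0 0 0;-0.2 -3.5 -1 0 0 0 0;-0.2 -3.5 -1 0 0 0 0;-0.2 -3 -1 0 0 0 0;-0.2 0 0 0 0 0 0"}}

```text
t: 2.82
tool_pos: [509.6, -165.6, 404.5]
ee_rot: [0.001, 0.51, 0.86, -0.0]
contact_force: [-0.6, 0.8, -0.7]
opening: 54.5
```

```bash
python3 -c "
from plan import *
st(); go(590.5,-383,110)
c=get_calibration('wrist');cv2.imwrite('pics/w1.png',get_image('wrist'))
import json
print(c['position'],c['attitude'])
for n,p in dict(w1=(590.5,-383,60),w2=(586.4,-268,48),w3=(443,-271,44),w4=(507.5,-397,43)).items(): print(n,proj(c,p).round(0))
"
```

```text
t 2.8167 tip [ 509.8 -165.9  213.7] zaxis [ 0.001  -0.0017 -1.    ] yaw 28.73 open 54.5 F [-0.6  0.8 -0.7] q [-0.43  0.37  1.57 -0.    1.21 -0.93]
shift cm [-22.93  -3.36  10.42] len 254.1
[470.18729882 -94.59911836 383.84120178] [0.14150841 0.95838633 0.24520691 0.03666865]
w1 [293. 413.]
w2 [338. 329.]
w3 [219. 272.]
w4 [226. 383.]
```

View pics/w1.png

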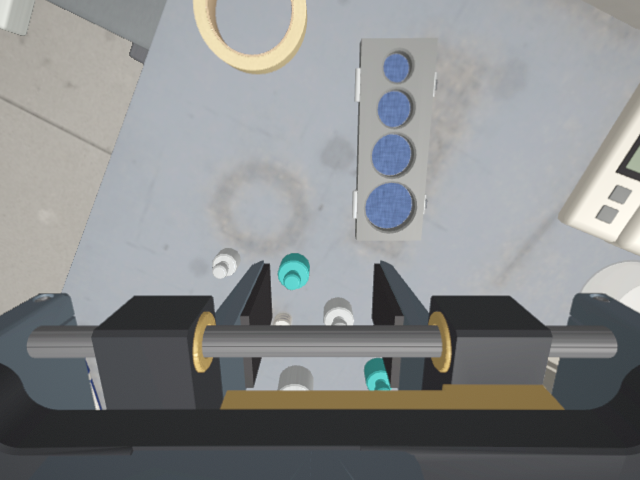

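The wrist view shows the block with recesses at about (389,205), (392,155), (395,108) and (398,67). The w3 knob is at (220,271), against a predicted (219,272). I'll cross-check the recesses here.

```bash
python3 -c "
from plan import *
c=get_calibration('wrist');t=cv2.imread('pics/w1.png')
m=cv2.inRange(cv2.cvtColor(t,cv2.COLOR_BGR2HSV),(105,90,40),(130,255,255));m[:, :350]=0;m[240:]=0;m[:,430:]=0
n,l,st_,cc=cv2.connectedComponentsWithStats(m)
for k in range(1,n):
    if st_[k,4]>60: print(cc[k].round(1),ray(c,cc[k],4).round(1))
"
```

```text
[395.6  67.6] [504.4  -0.8   4. ]
[393.3 108.4] [522.8 -34.4   4. ]
[390.8 154.2] [545.1 -74.7   4. ]
[388.3 205.1] [ 572.  -123.2    4. ]
```

{"op": "drive_tool", "data": {"rows": "-0.2 -3.2 -0.5 1 0 0 0;-0.2 -3.2 -0.5 1 0 0 0;-0.2 -3.2 -0.5 1.4 0 0 0;-0.2 -3.2 -0.5 1.4 0 0 0;-0.2 -3.2 -0.5 1.4 0 0 0;-0.2 -3.2 -0.4 1.4 0 0 0;-0.2 -2.2 -0.3 1.4 0 0 0;-0.2 -1.5 -0.2 1.4 0 0 0;-0.2 0 0 0 0 0 0;-0.2 0 0 0 0 0 0"}}

```text
t: 3.7
tool_pos: [589.6, -377.0, 299.6]
ee_rot: [-0.001, 0.508, 0.861, 0.0]
contact_force: [0.3, 0.7, -0.1]
opening: 54.5
```

```bash
python3 -c "
from plan import *
st(); go(590.5,-383,43)
c=get_calibration('wrist');cv2.imwrite('pics/w2.png',get_image('wrist'));cv2.imwrite('pics/s2.png',get_image('scene')[180:380,280:560].repeat(2,0).repeat(2,1))
"
```

```text
t 3.7 tip [ 589.3 -376.7  108.8] zaxis [-0.0017  0.0016 -1.    ] yaw 28.91 open 54.5 F [ 0.3  0.7 -0.1] q [-0.65  0.7   1.25  0.    1.19 -1.16]
shift cm [-0.58 -0.21  6.58] len 66.1
```

View pics/w2.png

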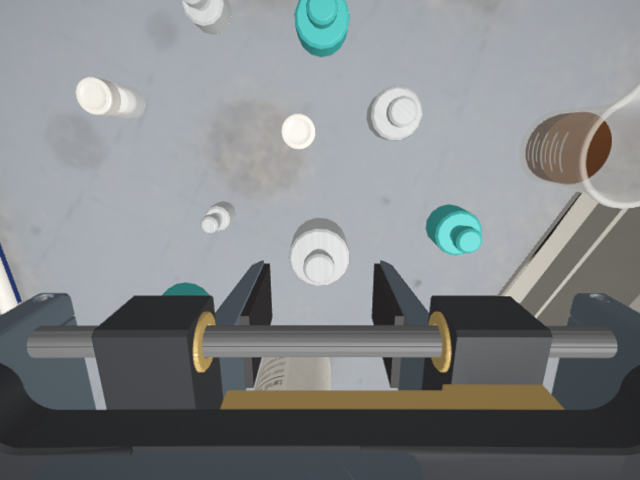

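View pics/s2.png

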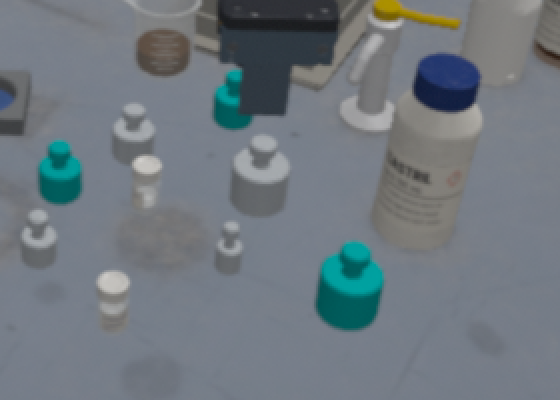

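```bash
python3 -c "
from plan import *
c=get_calibration('wrist')
for n,uv,z in (('w1',(320,266),60),('w2',(403,110),48),('w4',(209,226),43),('vial',(298,131),45)): print(n,ray(c,uv,z).round(1))
cs=get_calibration('scene');ct=get_calibration('top')
print('bottle base', ray(cs,(467,285),0),ray(cs,(508,300),0),ray(cs,(480,240),55))
for z in (100,130,150):print('cap',ray(ct,(473,205),z),ray(cs,(503,215),z))
print('drop',ray(cs,(465,237),0),[ray(ct,(419,153),z) for z in (80,100)],[ray(cs,(472,184),z) for z in (80,100)])
"
```

```text
w1 [ 591.2 -381.9   60. ]
w2 [ 588.4 -267.7   48. ]
w4 [ 510.3 -399.2   43. ]
vial [ 535.8 -311.2   45. ]
bottle base [ 626.47349807 -469.27058162    0.        ] [ 627.35731445 -536.51924908    0.        ] [ 677.45712548 -463.06483563   55.        ]
cap [ 641.75910974 -515.68195785  100.        ] [ 698.63893811 -485.78649759  100.        ]
cap [ 632.89298804 -504.78985836  130.        ] [ 655.19982947 -495.3493468   130.        ]
cap [ 626.98224025 -497.5284587   150.        ] [ 626.24042371 -501.72457961  150.        ]
drop [ 743.39209207 -419.14479915    0.        ] [array([ 751.48915152, -424.53213273,   80.        ]), array([ 743.0097372 , -419.70559473,  100.        ])] [array([ 789.33226494, -402.27209788,   80.        ]), array([ 758.20929983, -411.35079036,  100.        ])]
```

{"op": "drive_tool", "data": {"rows": "-0.2 -0.5 -0.1 1 0 0 0;-0.2 0 0 2 0 0 0;-0.2 0 0 2 0 0 0;-0.2 0 0 1 0 0 0;-0.2 0 0 0.5 0 0 0;-0.2 0 0 0 0 0 0;1 0 0 0 0 0 0;1 0 0 0 0 0 0;1 0 0 0 0 0 0;1 0 0 0 0 0 0;1 0 0 0 0 0 0;1 0 0 0 0 0 0"}}

```text
t: 4.8
tool_pos: [591.1, -382.7, 236.1]
ee_rot: [0.0, 0.508, 0.861, -0.0]
contact_force: [-2.5, -1.2, 3.5]
opening: 20.0
```

```bash
python3 -c "
from plan import *
st(); go(571,-123.6,150)
"
```

```text
t 4.8 tip [ 591.1 -382.8   45.3] zaxis [ 1.e-04 -5.e-04 -1.e+00] yaw 28.91 open 20.0 F [-2.5 -1.2  3.5] q [-0.66  0.78  1.28 -0.    1.08 -1.16]
shift cm [ 23.65  10.76 -10.48] len 280.2
```

{"op": "drive_tool", "data": {"rows": "1 0 0 0 0 0 0;1 0 0 0 0 0 0;1 0 0 0 0 0 0;1 0 0 -0.5 0 0 0;1 0 0 -1 0 0 0;1 0 0 -1 0 0 0;1 0 0 -1 0 0 0;1 0 0 0 0 0 0;1 0 0 0 0 0 0"}}

```text
t: 5.55
tool_pos: [591.4, -382.6, 271.8]
ee_rot: [0.001, 0.508, 0.861, -0.0]
contact_force: [0.3, -0.7, -5.4]
opening: 19.8
```

```bash
python3 -c "
from plan import *
st(); go(571,-123.6,130)
c=get_calibration('wrist');cv2.imwrite('pics/w3.png',get_image('wrist'));cv2.imwrite('pics/s3.png',get_image('scene')[180:380,280:560].repeat(2,0).repeat(2,1))
"
```

```text
t 5.55 tip [ 591.7 -382.8   81. ] zaxis [ 0.0014 -0.0011 -1.    ] yaw 28.92 open 19.8 F [ 0.3 -0.7 -5.4] q [-0.66  0.73  1.26  0.    1.14 -1.16]
shift cm [23.65 10.74 -4.93] len 264.4
```

View pics/w3.png

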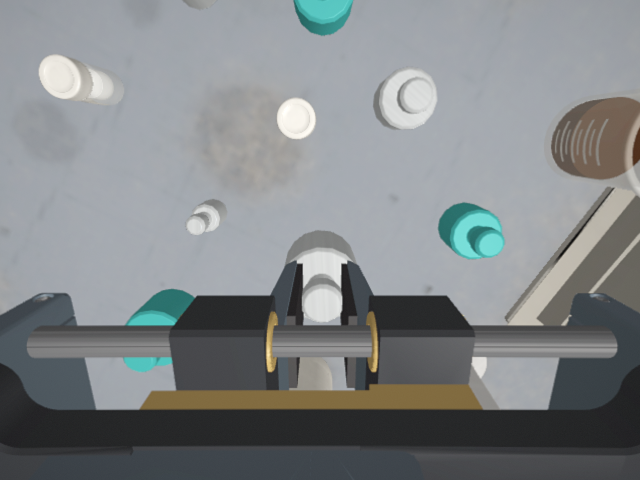

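View pics/s3.png

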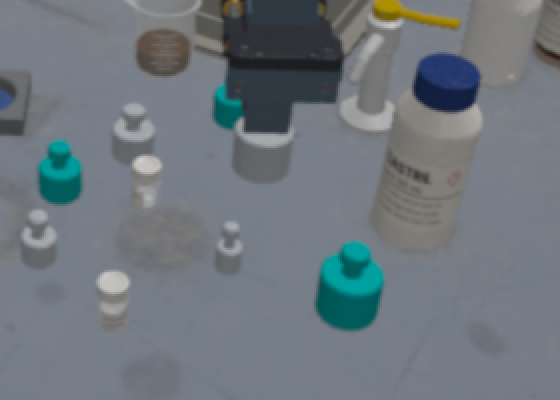

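{"op": "drive_tool", "data": {"rows": "1 0.3 0 -1.5 0 0 0;1 0.8 0.3 -2 0 0 0;1 1.5 0.6 -1.5 0 0 0;1 2.3 1 0 0 0 0;1 3 1.4 0 0 0 0;1 3 1.4 0 0 0 0;1 3 1.4 0 0 0 0;1 3 1.4 0 0 0 0;1 2.5 1.2 0 0 0 0;1 2 1 0 0 0 0;1 1.3 0.6 0 0 0 0;1 0.6 0.3 0 0 0 0"}}

```text
t: 6.65
tool_pos: [571.1, -125.5, 321.3]
ee_rot: [-0.0, 0.508, 0.862, 0.0]
contact_force: [-0.7, -0.4, -6.4]
opening: 19.8
```

{"op": "drive_tool", "data": {"rows": "1 0.3 0.1 0 0 0 0;1 0 0 0 0 0 0;1 0 0 0 0 0 0"}}

```text
t: 6.9
tool_pos: [570.9, -125.1, 320.8]
ee_rot: [0.0, 0.508, 0.861, -0.0]
contact_force: [0.5, -0.1, -5.6]
opening: 19.9
```

```bash
python3 -c "
from plan import *
st(); go(571,-123.6,70)
c=get_calibration('wrist');cv2.imwrite('pics/w4.png',get_image('wrist'));cv2.imwrite('pics/s4.png',get_image('scene')[100:300,150:430].repeat(2,0).repeat(2,1))
"
```

```text
t 6.9 tip [ 571.  -125.2  130. ] zaxis [ 3.e-04 -4.e-04 -1.e+00] yaw 28.88 open 19.9 F [ 0.5 -0.1 -5.6] q [-0.32  0.53  1.54 -0.    1.07 -0.82]
shift cm [0.14 0.08 6.  ] len 60.0
```

View pics/w4.png

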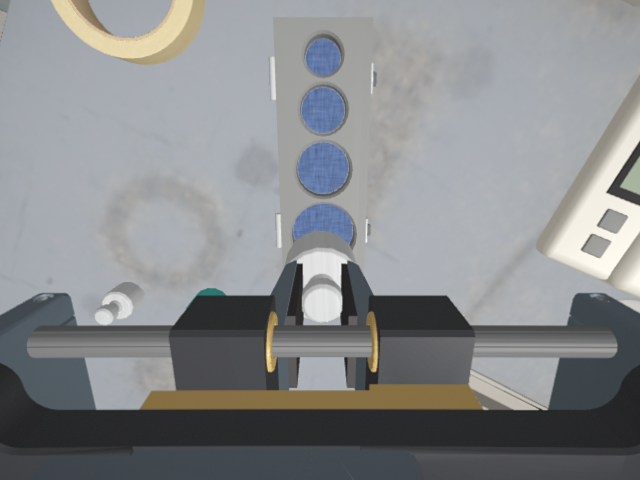

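View pics/s4.png

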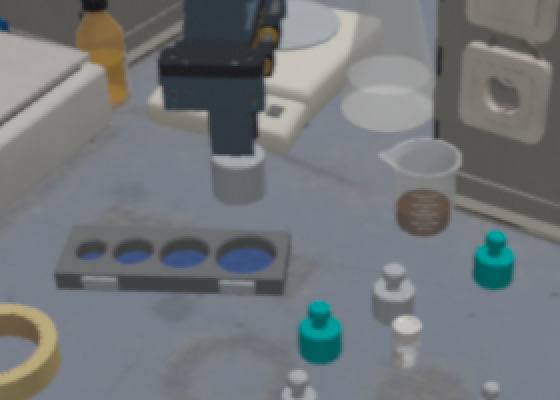

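{"op": "drive_tool", "data": {"rows": "1 0.1 0.1 1 0 0 0;1 0 0 2 0 0 0;1 0 0 2 0 0 0;1 0 0 1.4 0 0 0;1 0 0 0.5 0 0 0;1 0 0 0.5 0 0 0;1 0 0 0 0 0 0"}}

```text
t: 7.58
tool_pos: [571.1, -123.1, 246.0]
ee_rot: [-0.0, 0.508, 0.861, -0.0]
contact_force: [-0.4, 0.2, -6.3]
opening: 20.0
```

```bash
python3 -c "
from plan import *
st(); go(571,-123.6,49.3)
c=get_calibration('wrist');cv2.imwrite('pics/w5.png',get_image('wrist'));cv2.imwrite('pics/s5.png',cv2.resize(get_image('scene')[170:270,170:330],(800,500)))
"
```

```text
t 7.5833 tip [ 571.  -123.    55.2] zaxis [-8.e-04  2.e-04 -1.e+00] yaw 28.89 open 20.0 F [-0.4  0.2 -6.3] q [-0.31  0.63  1.61 -0.    0.9  -0.82]
shift cm [-0.04 -0.04  0.59] len 5.9
```

View pics/s5.png

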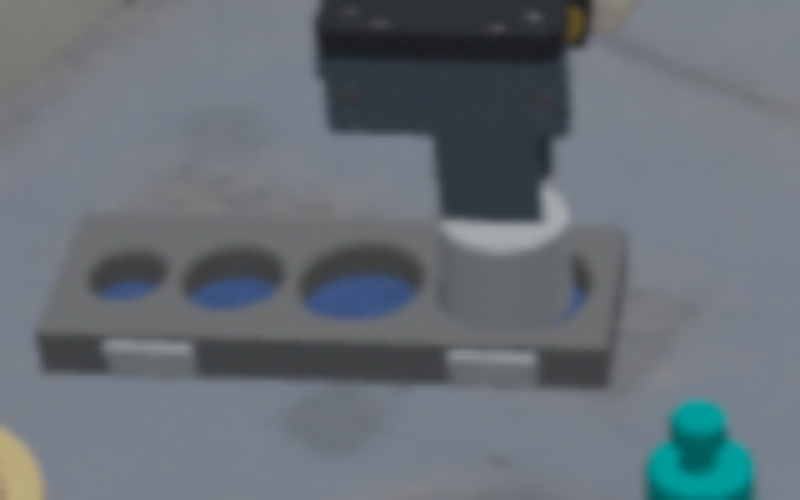

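```bash
python3 -c "
from plan import *
c=get_calibration('wrist')
print(c['position'])
t=cv2.imread('pics/w5.png')
m=cv2.inRange(cv2.cvtColor(t,cv2.COLOR_BGR2HSV),(105,90,40),(130,255,255));m[300:]=0
n,l,st_,cc=cv2.connectedComponentsWithStats(m)
for k in range(1,n):
    if st_[k,4]>60:
        p=ray(c,cc[k],4); o=c['position']; q=p-7*(p-o)/(o[2]-4)*[1,1,0]; print(cc[k].round(1),p.round(1),'corr',q.round(1))
s=cv2.imread('pics/scene0.png');cs=get_calibration('scene')
m=cv2.inRange(cv2.cvtColor(s,cv2.COLOR_BGR2HSV),(105,90,40),(130,255,255));m[250:]=0;m[:210]=0;m[:,300:]=0
n,l,st_,cc=cv2.connectedComponentsWithStats(m)
for k in range(1,n):
    if st_[k,4]>30:
        p=ray(cs,cc[k],4); print(st_[k],p.round(1))
"
```

```text
[531.74950137 -52.16407515 226.57465019]
[321.2  31.8] [505.   -3.4   4. ] corr [505.8  -4.9   4. ]
[321.3 104.4] [523.6 -37.2   4. ] corr [523.9 -37.7   4. ]
[321.4 180.9] [545.9 -77.4   4. ] corr [545.5 -76.6   4. ]
[351.7 248.1] [ 586.  -107.4    4. ] corr [ 584.3 -105.6    4. ]
[209 225  16   7  71] [527.7 -31.4   4. ]
[232 225  21   9 141] [550.1 -72.    4. ]
[259 224  28  12 254] [ 577.4 -120.4    4. ]
```

View pics/w5.png

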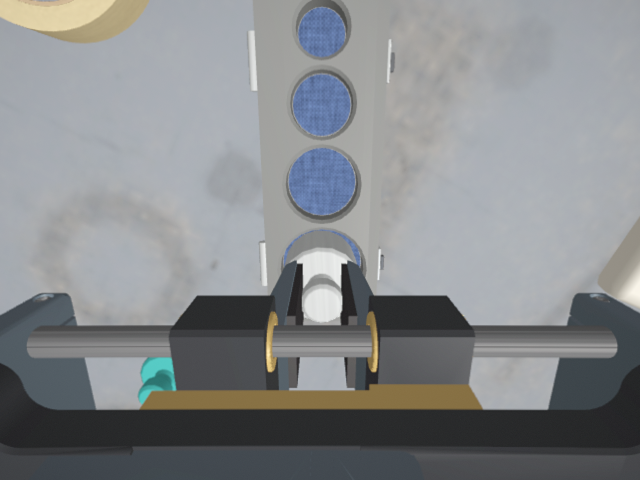

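{"op": "drive_tool", "data": {"rows": "1 -0.2 0 0 0 0 0;1 0 0 0.3 0 0 0;1 0 0 0.2 0 0 0;1 0 0 0.1 0 0 0;1 0 0 0.1 0 0 0;1 0 0 0 0 0 0;1 0 0 0 0 0 0"}}

```text
t: 8.27
tool_pos: [572.1, -124.7, 240.1]
ee_rot: [0.0, 0.508, 0.861, -0.0]
contact_force: [-2.7, -0.8, 3.5]
opening: 20.2
```

```bash
python3 -c "
from plan import *
st(); cv2.imwrite('pics/s6.png',cv2.resize(get_image('scene')[170:270,170:330],(800,500)))
"
```

```text
t 8.2667 tip [ 572.1 -124.7   49.3] zaxis [ 2.e-04 -2.e-04 -1.e+00] yaw 28.92 open 20.2 F [-2.7 -0.8  3.5] q [-0.32  0.64  1.61 -0.    0.89 -0.82]
```

View pics/s6.png

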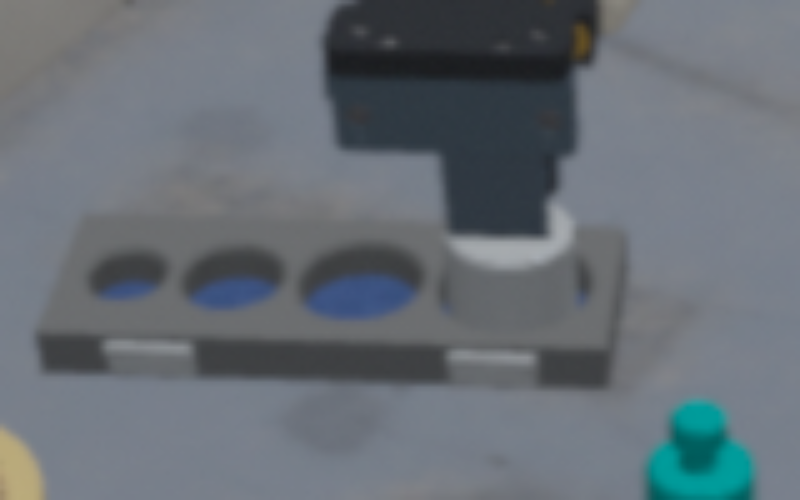

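The weight is on the floor and centred in recess 1, with contact at 3.5 N. Next I release it and go to w2.

{"op": "drive_tool", "data": {"rows": "-0.2 0 0 0 0 0 0;-0.2 0 0 0 0 0 0;-0.2 0 0 0 0 0 0;-0.2 0 0 0 0 0 0;-0.2 0 0 -1 0 0 0;-0.2 0 0 -2 0 0 0;-0.2 0 0 -3 0 0 0;-0.2 -0.5 0 -1 0 0 0;-0.2 0 0 0 0 0 0"}}

```text
t: 9.07
tool_pos: [575.6, -129.6, 313.2]
ee_rot: [0.003, 0.508, 0.861, 0.001]
contact_force: [0.8, 0.4, 0.4]
opening: 54.5
```

```bash
python3 -c "
from plan import *
st(); go(587,-267.9,100);cv2.imwrite('pics/s7.png',cv2.resize(get_image('scene')[170:270,170:330],(800,500)))
"
```

```text
t 9.0667 tip [ 576.6 -129.9  122.4] zaxis [ 0.0052 -0.0018 -1.    ] yaw 28.91 open 54.5 F [0.8 0.4 0.4] q [-0.32  0.55  1.54 -0.    1.05 -0.83]
shift cm [-12.65  -5.7    2.27] len 140.6
```

View pics/s7.png

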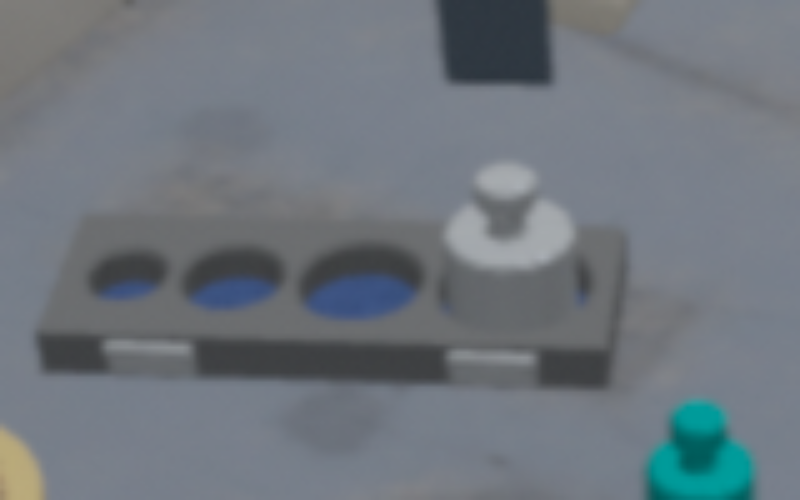

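{"op": "drive_tool", "data": {"rows": "-0.2 -1.5 -0.7 0 0 0 0;-0.2 -2.6 -1.2 0 0 0 0;-0.2 -3.2 -1.4 0.5 0 0 0;-0.2 -2.6 -1.2 1 0 0 0;-0.2 -1.5 -0.7 1 0 0 0;-0.2 -1 -0.4 0 0 0 0;-0.2 0 0 0 0 0 0;-0.2 0 0 0 0 0 0"}}

```text
t: 9.78
tool_pos: [585.4, -264.0, 284.5]
ee_rot: [-0.001, 0.508, 0.861, 0.0]
contact_force: [-0.4, 0.3, -0.2]
opening: 54.9
```

```bash
python3 -c "
from plan import *
st(); go(587,-267.9,33)
c=get_calibration('wrist');cv2.imwrite('pics/w8.png',get_image('wrist')); print(proj(c,(587,-267.9,48)))
"
```

```text
t 9.7833 tip [ 585.2 -263.8   93.7] zaxis [-8.e-04  8.e-04 -1.e+00] yaw 28.9 open 54.9 F [-0.4  0.3 -0.2] q [-0.52  0.64  1.43  0.    1.07 -1.02]
shift cm [-0.43 -0.05  6.07] len 60.8
[321.39678822 267.17597865]
```

View pics/w8.png

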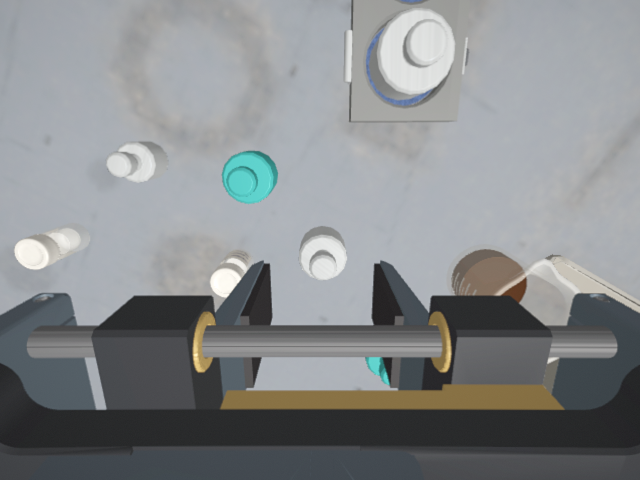

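{"op": "drive_tool", "data": {"rows": "-0.2 -0.4 0 1 0 0 0;-0.2 0 0 2 0 0 0;-0.2 0 0 1.5 0 0 0;-0.2 0 0 1 0 0 0;-0.2 0 0 0.5 0 0 0;-0.2 0 0 0 0 0 0;1 0 0 0 0 0 0;1 0 0 0 0 0 0;1 0 0 0 0 0 0;1 0 0 0 0 0 0;1 0 0 0 0 0 0;1 0 0 0 0 0 0"}}

```text
t: 10.83
tool_pos: [587.5, -268.1, 225.0]
ee_rot: [0.0, 0.508, 0.861, 0.0]
contact_force: [1.4, 1.4, 2.4]
opening: 17.7
```

{"op": "drive_tool", "data": {"rows": "1 0 0 0 0 0 0;1 0 0 0 0 0 0;1 0 0 0 0 0 0"}}

```text
t: 11.08
tool_pos: [587.6, -268.1, 225.0]
ee_rot: [0.0, 0.508, 0.861, 0.0]
contact_force: [1.5, 0.8, 4.4]
opening: 16.5
```

```bash
python3 -c "
from plan import *
st(); go(545.3,-76.5,130)
"
```

```text
t 11.0833 tip [ 587.7 -268.2   34.2] zaxis [ 7.e-04 -2.e-04 -1.e+00] yaw 28.91 open 16.5 F [1.5 0.8 4.4] q [-0.52  0.72  1.46  0.    0.96 -1.03]
shift cm [18.81  5.57 -9.59] len 218.4
```

{"op": "drive_tool", "data": {"rows": "1 0 0 -0.5 0 0 0;1 0 0 -1.5 0 0 0;1 0 0 -2.5 0 0 0;1 0 0 -2.5 0 0 0;1 0.8 0.2 -1.5 0 0 0;1 1.8 0.5 -1.1 0 0 0;1 2.8 0.8 0 0 0 0;1 3.2 1 0 0 0 0;1 3.2 1 0 0 0 0;1 2.8 0.8 0 0 0 0;1 2 0.6 0 0 0 0;1 1.2 0.4 0 0 0 0"}}

```text
t: 12.08
tool_pos: [546.5, -84.1, 320.6]
ee_rot: [-0.001, 0.508, 0.862, -0.0]
contact_force: [0.0, 0.2, -2.8]
opening: 17.0
```

{"op": "drive_tool", "data": {"rows": "1 0.6 0.2 0 0 0 0;1 0.2 0 0 0 0 0;1 0 0 0 0 0 0;1 0 0 0 0 0 0"}}

```text
t: 12.42
tool_pos: [545.9, -79.6, 320.7]
ee_rot: [0.0, 0.508, 0.861, -0.0]
contact_force: [0.1, 0.1, -2.4]
opening: 16.9
```

```bash
python3 -c "
from plan import *
st(); go(545.3,-76.5,44.2)
c=get_calibration('wrist');cv2.imwrite('pics/w9.png',get_image('wrist'));cv2.imwrite('pics/s9.png',get_image('scene')[100:300,150:430].repeat(2,0).repeat(2,1))
"
```

```text
t 12.4167 tip [545.9 -79.6 129.9] zaxis [ 3.e-04 -3.e-04 -1.e+00] yaw 28.88 open 16.9 F [ 0.1  0.1 -2.4] q [-0.25  0.49  1.63 -0.    1.02 -0.76]
shift cm [0.3  0.1  8.57] len 85.7
```

View pics/w9.png

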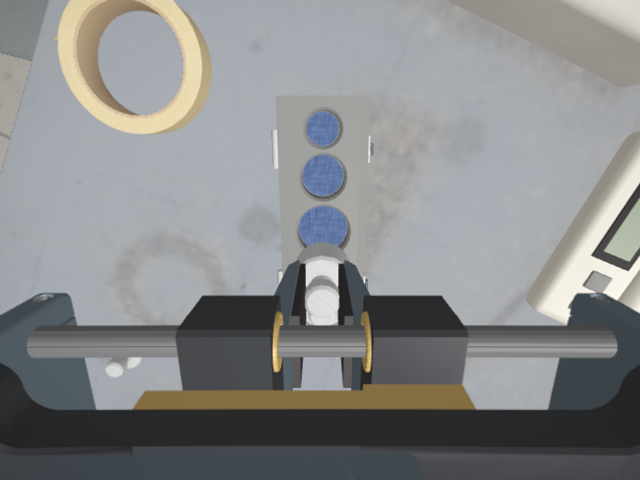

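View pics/s9.png

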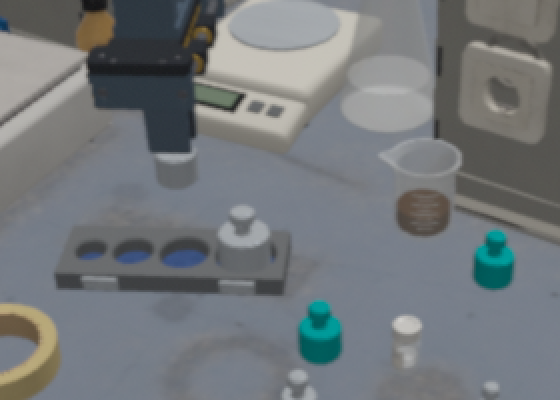

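{"op": "drive_tool", "data": {"rows": "1 0.3 0.1 1 0 0 0;1 0 0 2 0 0 0;1 0 0 2.5 0 0 0;1 0 0 2 0 0 0;1 0 0 0.7 0 0 0;1 0 0 0.4 0 0 0;1 0 0 0 0 0 0"}}

```text
t: 13.1
tool_pos: [545.0, -75.7, 234.2]
ee_rot: [-0.0, 0.508, 0.861, -0.0]
contact_force: [-0.1, 0.5, -1.6]
opening: 17.0
```

```bash
python3 -c "
from plan import *
st(); go(545.3,-76.5,38)
c=get_calibration('wrist');cv2.imwrite('pics/w10.png',get_image('wrist'));cv2.imwrite('pics/s10.png',cv2.resize(get_image('scene')[170:270,170:330],(800,500)))
t=cv2.imread('pics/w10.png')
m=cv2.inRange(cv2.cvtColor(t,cv2.COLOR_BGR2HSV),(105,90,40),(130,255,255));m[300:]=0
n,l,st_,cc=cv2.connectedComponentsWithStats(m)
for k in range(1,n):
    if st_[k,4]>60:
        p=ray(c,cc[k],4); o=c['position']; q=p-7*(p-o)/(o[2]-4)*[1,1,0]; print(cc[k].round(1),p.round(1),'corr',q.round(1))
"
```

```text
t 13.1 tip [544.8 -75.7  43.4] zaxis [-9.e-04  2.e-04 -1.e+00] yaw 28.9 open 17.0 F [-0.1  0.5 -1.6] q [-0.25  0.62  1.7   0.    0.83 -0.75]
shift cm [-0.08 -0.01  0.54] len 5.5
[321.1 132.5] [504.7  -4.    4. ] corr [504.7  -4.1   4. ]
[321.2 197.2] [523.1 -37.3   4. ] corr [522.5 -36.2   4. ]
[297.  254.1] [527.2 -77.3   4. ] corr [526.5 -74.8   4. ]
```

View pics/s10.png

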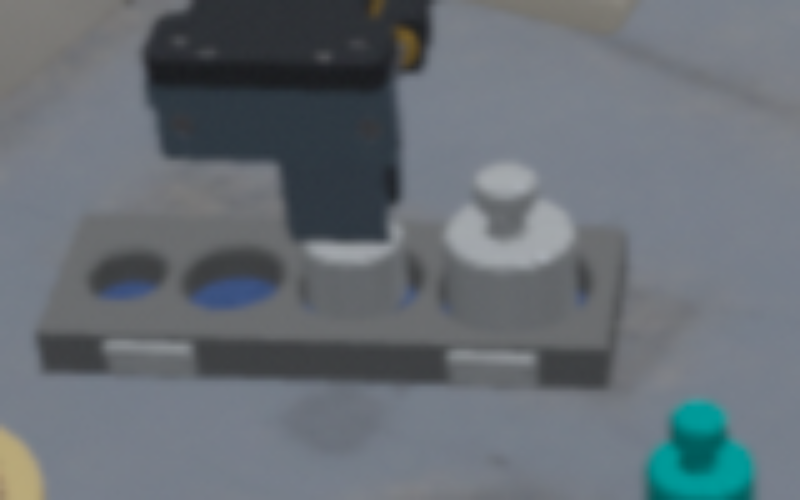

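{"op": "drive_tool", "data": {"rows": "1 -0.2 0 0 0 0 0;1 0 0 0.3 0 0 0;1 0 0 0.2 0 0 0;1 0 0 0.1 0 0 0;1 0 0 0 0 0 0;1 0 0 0 0 0 0"}}

```text
t: 13.7
tool_pos: [546.2, -77.3, 228.9]
ee_rot: [0.0, 0.508, 0.861, 0.0]
contact_force: [0.7, 1.4, 2.1]
opening: 17.2
```

```bash
python3 -c "
from plan import *
st(); cv2.imwrite('pics/s11.png',cv2.resize(get_image('scene')[170:270,170:330],(800,500)))
"
```

```text
t 13.7 tip [546.3 -77.3  38.1] zaxis [ 6.e-04 -2.e-04 -1.e+00] yaw 28.92 open 17.2 F [0.7 1.4 2.1] q [-0.25  0.63  1.7   0.    0.81 -0.75]
```

View pics/s11.png

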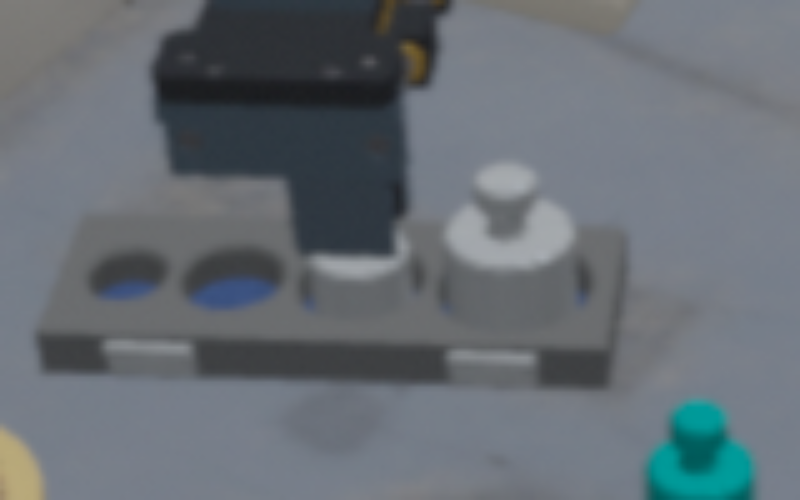

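{"op": "drive_tool", "data": {"rows": "-0.2 0 0 0 0 0 0;-0.2 0 0 0 0 0 0;-0.2 0 0 0 0 0 0;-0.2 0 0 0 0 0 0;-0.2 0 0 -1 0 0 0;-0.2 0 0 -2 0 0 0;-0.2 0 0 -3 0 0 0;-0.2 0 0 -1.5 0 0 0;-0.2 0 0 0 0 0 0;-0.2 0 0 0 0 0 0"}}

```text
t: 14.58
tool_pos: [546.1, -77.4, 304.9]
ee_rot: [0.001, 0.508, 0.861, 0.0]
contact_force: [-0.5, 0.3, 0.1]
opening: 54.6
```

```bash
python3 -c "
from plan import *
st(); go(443.5,-270.5,95);cv2.imwrite('pics/s12.png',cv2.resize(get_image('scene')[170:270,170:330],(800,500)))
"
```

```text
t 14.5833 tip [546.5 -77.5 114.1] zaxis [ 2.e-03 -5.e-04 -1.e+00] yaw 28.92 open 54.6 F [-0.5  0.3  0.1] q [-0.25  0.51  1.64 -0.    0.99 -0.75]
shift cm [-11.94 -18.32   1.9 ] len 219.5
```

View pics/s12.png

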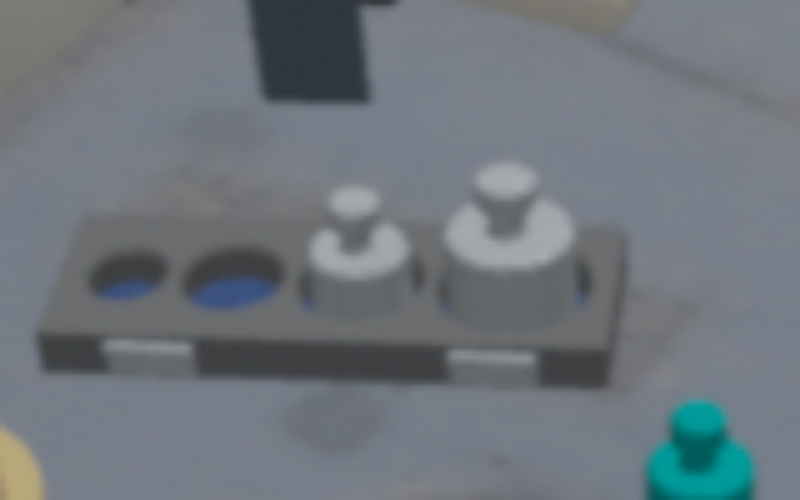

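Weight 2 is seated upright in recess 2. On to w3.

{"op": "drive_tool", "data": {"rows": "-0.2 -0.9 -1.3 0 0 0 0;-0.2 -1.6 -2.4 0 0 0 0;-0.2 -2 -3.1 0 0 0 0;-0.2 -2 -3.1 0 0 0 0;-0.2 -2 -3.1 0.5 0 0 0;-0.2 -1.6 -2.5 0.8 0 0 0;-0.2 -1 -1.5 0.6 0 0 0;-0.2 -0.6 -0.9 0 0 0 0;-0.2 0 0 0 0 0 0;-0.2 0 0 0 0 0 0"}}

```text
t: 15.47
tool_pos: [445.9, -266.1, 284.5]
ee_rot: [-0.0, 0.509, 0.861, 0.0]
contact_force: [0.6, 0.5, 0.0]
opening: 54.7
```

```bash
python3 -c "
from plan import *
st(); go(443.5,-270.5,29.5)
c=get_calibration('wrist');cv2.imwrite('pics/w13.png',get_image('wrist')); print(proj(c,(443.5,-270.5,44)))
"
```

```text
t 15.4667 tip [ 445.8 -266.    93.7] zaxis [-6.e-04  7.e-04 -1.e+00] yaw 28.86 open 54.7 F [0.6 0.5 0. ] q [-0.65  0.51  1.74  0.    0.9  -1.16]
shift cm [-0.27 -0.43  6.42] len 64.4
[315.82518252 262.88805866]
```

View pics/w13.png

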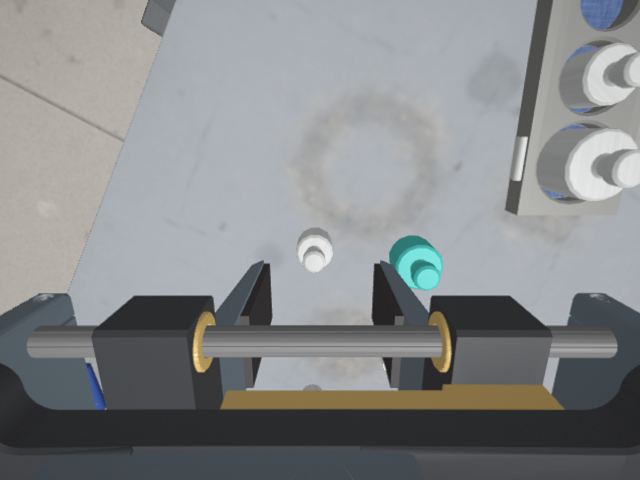

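```bash
python3 -c "
from plan import *
c=get_calibration('wrist');p=ray(c,(314.5,259.5),44);print(p);go(p[0],p[1],29.5)
"
```

```text
[ 441.94534098 -268.43731981   44.        ]
shift cm [-0.04 -0.51  6.44] len 64.6
```

{"op": "drive_tool", "data": {"rows": "-0.2 -0.1 -0.5 1 0 0 0;-0.2 0 0 2 0 0 0;-0.2 0 0 2 0 0 0;-0.2 0 0 1 0 0 0;-0.2 0 0 0.4 0 0 0;-0.2 0 0 0 0 0 0;1 0 0 0 0 0 0;1 0 0 0 0 0 0;1 0 0 0 0 0 0;1 0 0 0 0 0 0;1 0 0 0 0 0 0;1 0 0 0 0 0 0", "squeeze": 30}}

```text
t: 16.52
tool_pos: [442.0, -269.6, 221.0]
ee_rot: [0.0, 0.508, 0.861, -0.0]
contact_force: [-0.4, 0.5, 0.2]
opening: 17.5
```

{"op": "drive_tool", "data": {"rows": "1 0 0 0 0 0 0;1 0 0 0 0 0 0;1 0 0 0 0 0 0"}}

```text
t: 16.77
tool_pos: [442.0, -269.7, 220.8]
ee_rot: [0.0, 0.508, 0.861, -0.0]
contact_force: [-1.7, -0.4, 3.8]
opening: 13.6
```

```bash
python3 -c "
from plan import *
st(); go(523,-37,130)
c=get_calibration('wrist');cv2.imwrite('pics/w14.png',get_image('wrist')[160:420,200:440].repeat(2,0).repeat(2,1))
"
```

```text
t 16.7667 tip [ 442.  -269.7   30. ] zaxis [ 1.e-04 -2.e-04 -1.e+00] yaw 28.91 open 13.6 F [-1.7 -0.4  3.8] q [-0.66  0.61  1.79 -0.    0.74 -1.17]
shift cm [ 16.45  18.34 -10.  ] len 265.9
```

View pics/w14.png

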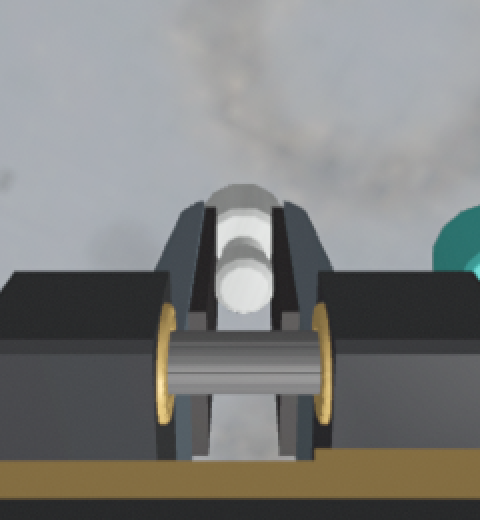

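{"op": "drive_tool", "data": {"rows": "1 0 0 -0.5 0 0 0;1 0 0 -1.5 0 0 0;1 0 0 -2.5 0 0 0;1 0 0 -2.5 0 0 0;1 0.6 0.7 -1.8 0 0 0;1 1.3 1.5 -1.2 0 0 0;1 2 2.2 0 0 0 0;1 2.5 2.8 0 0 0 0;1 2.5 2.8 0 0 0 0;1 2.4 2.7 0 0 0 0;1 2 2.2 0 0 0 0;1 1.5 1.6 0 0 0 0"}}

```text
t: 17.82
tool_pos: [515.2, -57.8, 320.9]
ee_rot: [-0.0, 0.508, 0.862, 0.0]
contact_force: [-0.0, 0.1, -0.1]
opening: 14.3
```

{"op": "drive_tool", "data": {"rows": "1 1 1.1 0 0 0 0;1 0.5 0.6 0 0 0 0;1 0 0 0 0 0 0;1 0 0 0 0 0 0;1 0 0 0 0 0 0"}}

```text
t: 18.23
tool_pos: [522.2, -39.8, 320.7]
ee_rot: [-0.0, 0.508, 0.861, -0.0]
contact_force: [0.6, 0.1, -0.1]
opening: 14.0
```

```bash
python3 -c "
from plan import *
st(); go(523,-37,40)
c=get_calibration('wrist');cv2.imwrite('pics/w15.png',get_image('wrist'));cv2.imwrite('pics/s15.png',cv2.resize(get_image('scene')[130:270,170:330],(800,700)))
"
```

```text
t 18.2333 tip [522.2 -39.8 129.9] zaxis [-3.e-04 -1.e-04 -1.e+00] yaw 28.87 open 14.0 F [ 0.6  0.1 -0.1] q [-0.19  0.46  1.69 -0.    0.99 -0.69]
shift cm [0.2  0.2  8.99] len 90.0
```

View pics/w15.png

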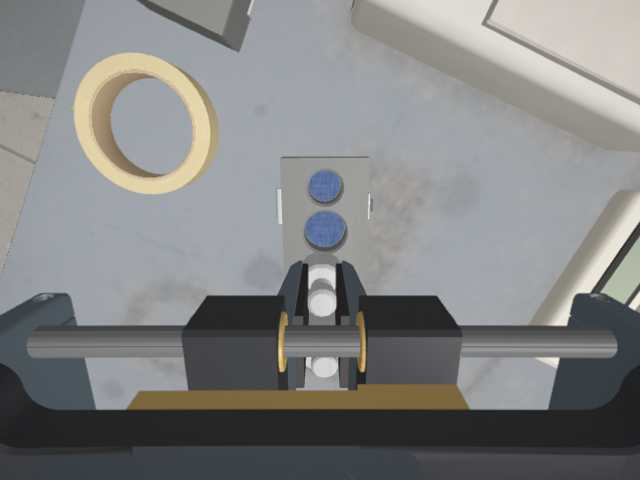

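{"op": "drive_tool", "data": {"rows": "1 0.1 0.2 1 0 0 0;1 0 0 2 0 0 0;1 0 0 2.5 0 0 0;1 0 0 2.2 0 0 0;1 0 0 0.9 0 0 0;1 0 0 0.4 0 0 0;1 0 0 0 0 0 0"}}

```text
t: 18.92
tool_pos: [523.7, -37.2, 230.1]
ee_rot: [-0.001, 0.508, 0.861, -0.0]
contact_force: [-0.1, -0.3, -1.4]
opening: 14.5
```

```bash
python3 -c "
from plan import *
st(); go(523,-37,34)
c=get_calibration('wrist');cv2.imwrite('pics/w16.png',get_image('wrist'));cv2.imwrite('pics/s16.png',cv2.resize(get_image('scene')[170:270,170:330],(800,500)))
t=cv2.imread('pics/w16.png')
m=cv2.inRange(cv2.cvtColor(t,cv2.COLOR_BGR2HSV),(105,90,40),(130,255,255));m[300:]=0
n,l,st_,cc=cv2.connectedComponentsWithStats(m)
for k in range(1,n):
    if st_[k,4]>60:
        p=ray(c,cc[k],4); o=c['position']; q=p-7*(p-o)/(o[2]-4)*[1,1,0]; print(cc[k].round(1),p.round(1),'corr',q.round(1))
"
```

```text
t 18.9167 tip [523.4 -37.2  39.3] zaxis [-1.3e-03  2.0e-04 -1.0e+00] yaw 28.9 open 14.5 F [-0.1 -0.3 -1.4] q [-0.18  0.6   1.77 -0.    0.78 -0.69]
shift cm [ 0.05 -0.05  0.53] len 5.4
[321.4 209. ] [504.9  -4.5   4. ] corr [504.2  -3.2   4. ]
[322.5 253.1] [519.2 -29.    4. ] corr [518.  -26.9   4. ]
```

View pics/s16.png

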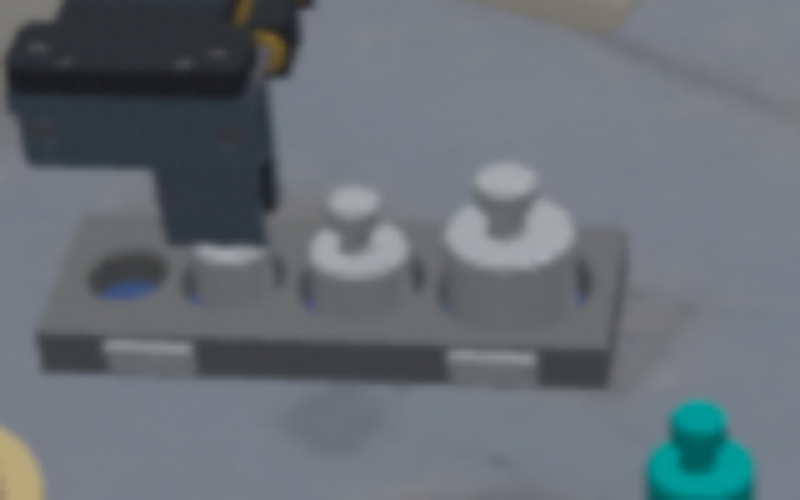

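View pics/w16.png

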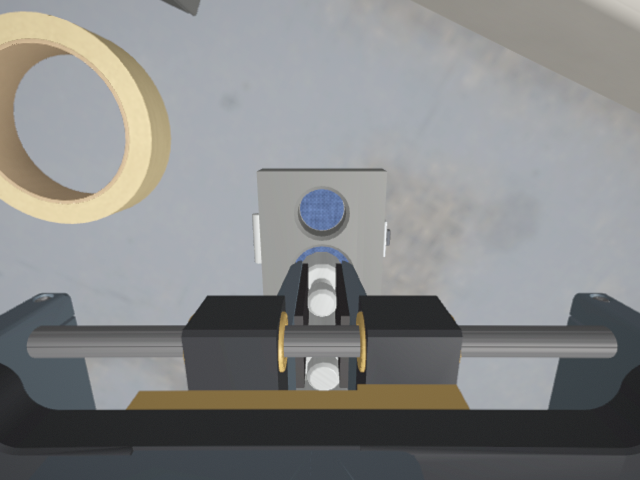

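Weight 3 is centred in recess 3 and hangs about 5 mm above the floor. I set it down, release it and lift.

{"op": "drive_tool", "data": {"rows": "1 0 0 0.3 0 0 0;1 0 0 0.2 0 0 0;1 0 0 0.1 0 0 0;1 0 0 0 0 0 0;1 0 0 0 0 0 0"}}

```text
t: 19.43
tool_pos: [523.8, -37.1, 224.9]
ee_rot: [0.0, 0.508, 0.861, 0.0]
contact_force: [1.3, -0.1, 0.3]
opening: 14.1
```

{"op": "drive_tool", "data": {"rows": "-0.2 0 0 0 0 0 0;-0.2 0 0 0 0 0 0;-0.2 0 0 0 0 0 0;-0.2 0 0 0 0 0 0;-0.2 0 0 0 0 0 0;-0.2 0 0 -1 0 0 0;-0.2 0 0 -2 0 0 0;-0.2 0 0 -3 0 0 0;-0.2 0 0 -1.5 0 0 0;-0.2 0 0 0 0 0 0;-0.2 0 0 0 0 0 0"}}

```text
t: 20.35
tool_pos: [523.9, -37.1, 300.9]
ee_rot: [0.001, 0.508, 0.861, 0.0]
contact_force: [-0.3, -0.5, -0.4]
opening: 54.4
```

```bash
python3 -c "
from plan import *
st(); go(508.5,-397.5,95);cv2.imwrite('pics/s17.png',cv2.resize(get_image('scene')[170:270,170:330],(800,500)))
"
```

```text
t 20.35 tip [524.3 -37.2 110.1] zaxis [ 2.1e-03 -4.0e-04 -1.0e+00] yaw 28.92 open 54.4 F [-0.3 -0.5 -0.4] q [-0.18  0.49  1.71 -0.    0.94 -0.69]
shift cm [-30.8  -18.78   1.52] len 361.1
```

View pics/s17.png

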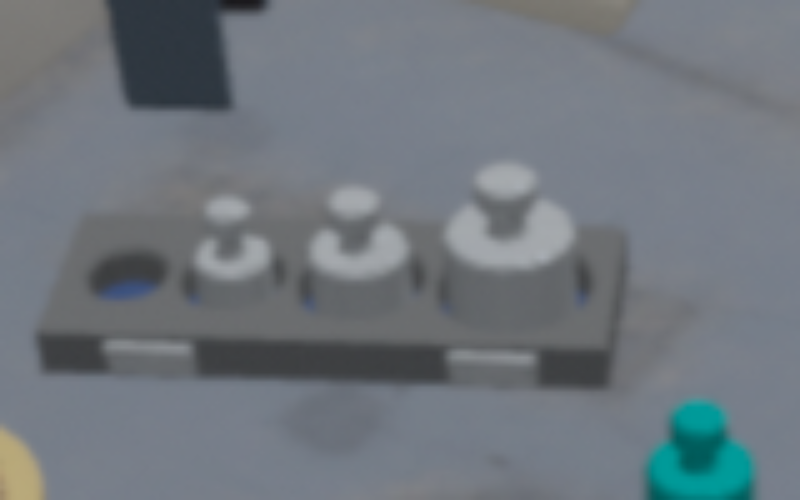

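{"op": "drive_tool", "data": {"rows": "-0.2 -1.2 -0.7 0 0 0 0;-0.2 -2.2 -1.4 0 0 0 0;-0.2 -3.2 -2 0 0 0 0;-0.2 -3.3 -2 0 0 0 0;-0.2 -3.3 -2 0 0 0 0;-0.2 -3.3 -2 0 0 0 0;-0.2 -3.3 -2 0 0 0 0;-0.2 -3.3 -2 0 0 0 0;-0.2 -3.2 -2 0.5 0 0 0;-0.2 -2.2 -1.3 0.5 0 0 0;-0.2 -1.4 -0.8 0.5 0 0 0;-0.2 -0.6 -0.3 0 0 0 0"}}

```text
t: 21.4
tool_pos: [508.6, -395.1, 282.6]
ee_rot: [-0.001, 0.509, 0.861, 0.0]
contact_force: [-0.6, 0.8, -0.0]
opening: 54.6
```

{"op": "drive_tool", "data": {"rows": "-0.2 0 0 0 0 0 0;-0.2 0 0 0 0 0 0"}}

```text
t: 21.57
tool_pos: [509.4, -392.3, 284.3]
ee_rot: [-0.001, 0.508, 0.861, 0.0]
contact_force: [-0.7, 0.6, -1.0]
opening: 54.6
```

```bash
python3 -c "
from plan import *
st(); go(508.5,-397.5,28.5)
c=get_calibration('wrist');cv2.imwrite('pics/w18.png',get_image('wrist')); print(proj(c,(508.5,-397.5,43)))
"
```

```text
t 21.5667 tip [ 509.2 -392.1   93.5] zaxis [-9.0e-04  1.2e-03 -1.0e+00] yaw 28.94 open 54.6 F [-0.7  0.6 -1. ] q [-0.75  0.65  1.42  0.    1.07 -1.25]
shift cm [-0.42 -0.33  6.5 ] len 65.3
[317.22237644 264.49911237]
```

View pics/w18.png

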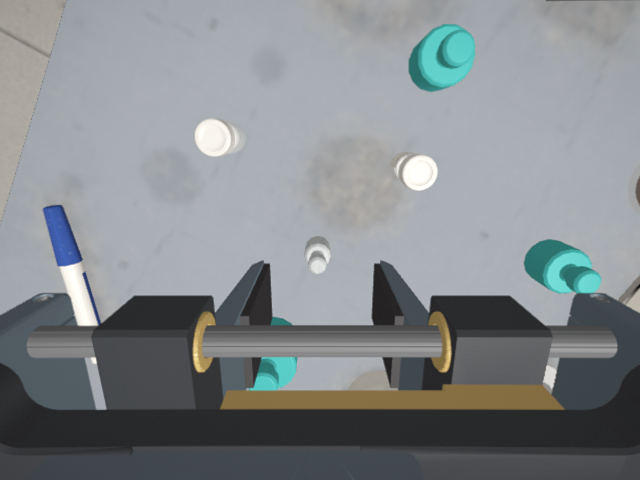

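{"op": "drive_tool", "data": {"rows": "-0.2 -0.4 -0.3 1 0 0 0;-0.2 0 0 2 0 0 0;-0.2 0 0 2 0 0 0;-0.2 0 0 1 0 0 0;-0.2 0 0 0.4 0 0 0;-0.2 0 0 0 0 0 0;1 0 0 0 0 0 0;1 0 0 0 0 0 0;1 0 0 0 0 0 0;1 0 0 0 0 0 0;1 0 0 0 0 0 0;1 0 0 0 0 0 0", "squeeze": 25}}

```text
t: 22.62
tool_pos: [508.6, -398.5, 221.0]
ee_rot: [0.0, 0.508, 0.861, -0.0]
contact_force: [-0.6, -1.0, -0.3]
opening: 17.6
```

{"op": "drive_tool", "data": {"rows": "1 0 0 0 0 0 0;1 0 0 0 0 0 0;1 0 0 0 0 0 0;1 0 0 0 0 0 0"}}

```text
t: 22.95
tool_pos: [508.7, -398.5, 220.8]
ee_rot: [0.0, 0.508, 0.861, -0.0]
contact_force: [1.1, 0.4, 3.8]
opening: 11.3
```

```bash
python3 -c "
from plan import *
st(); go(504.7,-3.8,130)
c=get_calibration('wrist');cv2.imwrite('pics/w19.png',get_image('wrist')[160:420,200:440].repeat(2,0).repeat(2,1))
"
```

```text
t 22.95 tip [ 508.7 -398.5   30. ] zaxis [ 2.e-04 -2.e-04 -1.e+00] yaw 28.91 open 11.3 F [1.1 0.4 3.8] q [-0.76  0.73  1.46  0.    0.95 -1.26]
shift cm [ 34.74  18.74 -10.  ] len 407.2
```

View pics/w19.png

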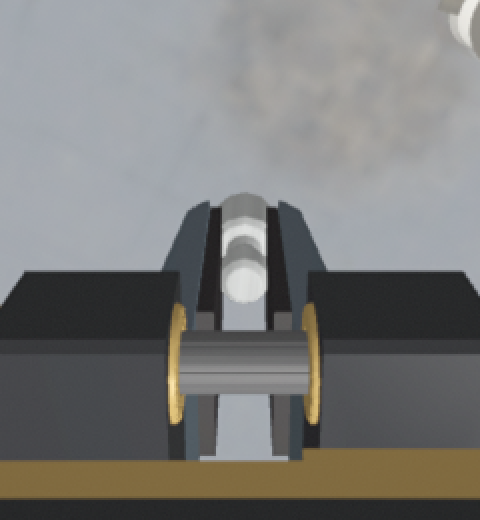

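{"op": "drive_tool", "data": {"rows": "1 0 0 -0.5 0 0 0;1 0 0 -1.5 0 0 0;1 0 0 -2.5 0 0 0;1 0 0 -2.5 0 0 0;1 0.8 0.4 -1.8 0 0 0;1 1.8 1 -1.2 0 0 0;1 2.8 1.5 0 0 0 0;1 3.3 1.8 0 0 0 0;1 3.3 1.8 0 0 0 0;1 3.3 1.8 0 0 0 0;1 3.3 1.8 0 0 0 0;1 3.3 1.8 0 0 0 0"}}

```text
t: 24.0
tool_pos: [506.4, -147.5, 321.0]
ee_rot: [0.0, 0.508, 0.861, 0.0]
contact_force: [-0.0, 0.5, -0.3]
opening: 11.4
```

{"op": "drive_tool", "data": {"rows": "1 3.3 1.8 0 0 0 0;1 3.1 1.7 0 0 0 0;1 2.7 1.4 0 0 0 0;1 1.9 1 0 0 0 0;1 1.2 0.6 0 0 0 0;1 0.5 0.2 0 0 0 0;1 0 0 0 0 0 0;1 0 0 0 0 0 0;1 0 0 0 0 0 0"}}

```text
t: 24.75
tool_pos: [504.3, -6.5, 320.8]
ee_rot: [0.0, 0.509, 0.861, -0.0]
contact_force: [0.3, 0.7, -0.6]
opening: 11.7
```

```bash
python3 -c "
from plan import *
st(); go(504.7,-3.8,40)
c=get_calibration('wrist');cv2.imwrite('pics/w20.png',get_image('wrist'))
"
```

```text
t 24.75 tip [504.3  -6.5 130. ] zaxis [ 2.e-04 -2.e-04 -1.e+00] yaw 28.87 open 11.7 F [ 0.3  0.7 -0.6] q [-0.13  0.43  1.74 -0.    0.97 -0.64]
shift cm [0.22 0.17 9.  ] len 90.0
```

View pics/w20.png

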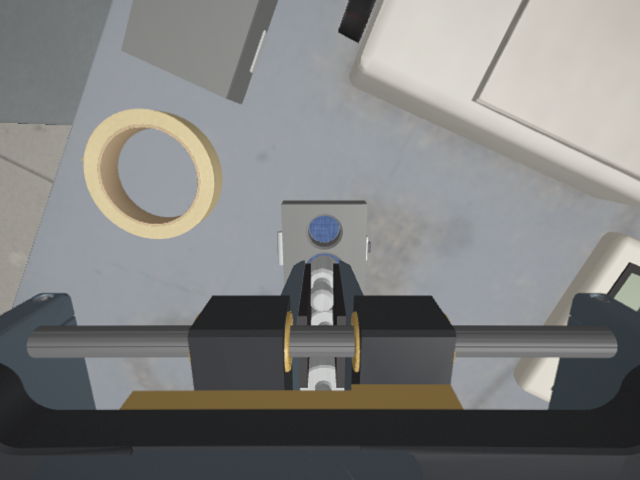

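{"op": "drive_tool", "data": {"rows": "1 0.2 0.2 1 0 0 0;1 0 0 2 0 0 0;1 0 0 2.5 0 0 0;1 0 0 2 0 0 0;1 0 0 0.7 0 0 0;1 0 0 0 0 0 0;1 0 0 0 0 0 0"}}

```text
t: 25.38
tool_pos: [505.0, -3.1, 238.7]
ee_rot: [-0.0, 0.508, 0.861, -0.0]
contact_force: [-0.2, 0.8, -0.0]
opening: 11.0
```

```bash
python3 -c "
from plan import *
st(); go(504.7,-3.8,34)
c=get_calibration('wrist');cv2.imwrite('pics/w21.png',get_image('wrist')[130:390,200:440].repeat(2,0).repeat(2,1));cv2.imwrite('pics/s21.png',cv2.resize(get_image('scene')[170:270,170:330],(800,500)))
"
```

```text
t 25.3833 tip [504.9  -3.1  47.9] zaxis [-6.e-04  1.e-04 -1.e+00] yaw 28.89 open 11.0 F [-0.2  0.8 -0. ] q [-0.12  0.57  1.81 -0.    0.76 -0.63]
shift cm [-0.04 -0.06  1.39] len 14.0
```

View pics/s21.png

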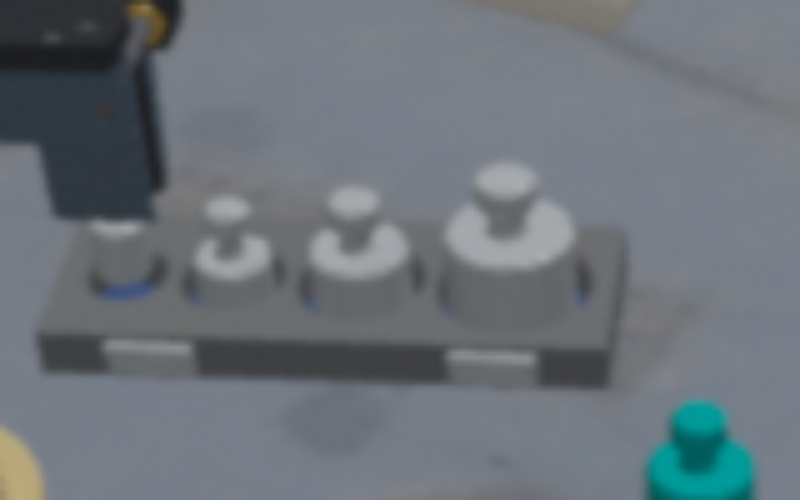

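View pics/w21.png

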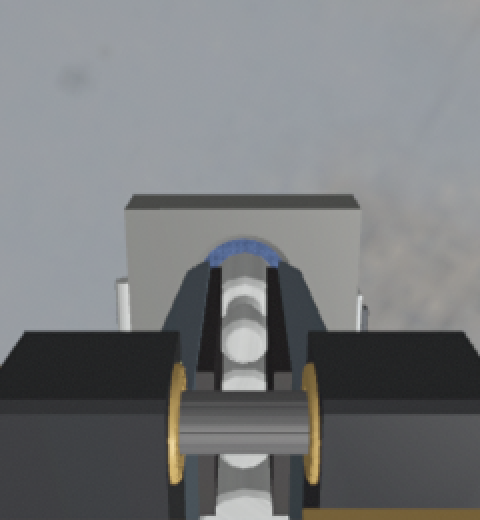

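{"op": "drive_tool", "data": {"rows": "1 -0.1 0 0.4 0 0 0;1 0 0 0.5 0 0 0;1 0 0 0.3 0 0 0;1 0 0 0.2 0 0 0;1 0 0 0 0 0 0;1 0 0 0 0 0 0"}}

```text
t: 25.98
tool_pos: [505.5, -3.8, 224.8]
ee_rot: [0.0, 0.508, 0.861, 0.0]
contact_force: [0.1, -0.2, 3.6]
opening: 11.2
```

```bash
python3 -c "
from plan import *
st(); cv2.imwrite('pics/s22.png',cv2.resize(get_image('scene')[170:270,170:330],(800,500)))
"
```

```text
t 25.9833 tip [505.5  -3.8  34. ] zaxis [ 3.e-04 -0.e+00 -1.e+00] yaw 28.92 open 11.2 F [ 0.1 -0.2  3.6] q [-0.13  0.59  1.82  0.    0.73 -0.63]
```

View pics/s22.png

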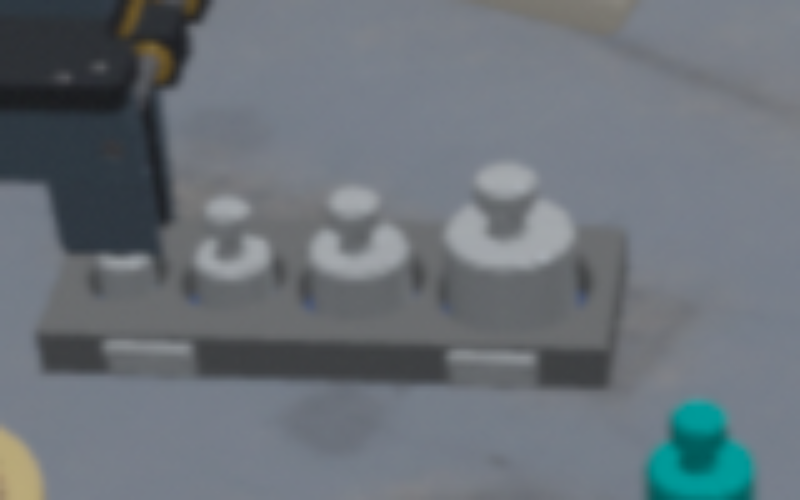

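It is on the floor, with contact at 3.6 N. I release it and back off upwards.

{"op": "drive_tool", "data": {"rows": "-0.2 0 0 0 0 0 0;-0.2 0 0 0 0 0 0;-0.2 0 0 0 0 0 0;-0.2 0 0 0 0 0 0;-0.2 0 0 0 0 0 0;-0.2 0 0 -1 0 0 0;-0.2 0 0 -2 0 0 0;-0.2 0 0 -3 0 0 0;-0.2 1 -1 -3 0 0 0;-0.2 2 -2 -2 0 0 0;-0.2 3 -2 -1 0 0 0;-0.2 3 -2 0 0 0 0"}}

```text
t: 27.03
tool_pos: [399.9, 41.3, 347.1]
ee_rot: [0.002, 0.509, 0.861, 0.001]
contact_force: [0.6, 0.2, -0.1]
opening: 54.3
```

{"op": "drive_tool", "data": {"rows": "-0.2 2 -1 0 0 0 0;-0.2 1 0 0 0 0 0;-0.2 0 0 0 0 0 0;-0.2 0 0 0 0 0 0;-0.2 0 0 0 0 0 0"}}

```text
t: 27.45
tool_pos: [378.5, 62.3, 345.0]
ee_rot: [0.001, 0.508, 0.861, 0.0]
contact_force: [-0.2, -0.6, -0.5]
opening: 54.9
```

```bash
python3 -c "
from plan import *
st(); s=get_image('scene');t=get_image('top')
cv2.imwrite('pics/s23.png',cv2.resize(s[190:350,170:490],(800,400),interpolation=cv2.INTER_CUBIC))
cv2.imwrite('pics/s24.png',cv2.resize(s[170:270,170:330],(800,500)))
cv2.imwrite('pics/t23.png',cv2.resize(t[160:350,170:490],(800,475),interpolation=cv2.INTER_CUBIC))
"
```

```text
t 27.45 tip [378.7  62.2 154.2] zaxis [ 1.2e-03 -1.0e-04 -1.0e+00] yaw 28.92 open 54.9 F [-0.2 -0.6 -0.5] q [ 0.01  0.25  1.98 -0.    0.91 -0.5 ]
```

View pics/s23.png

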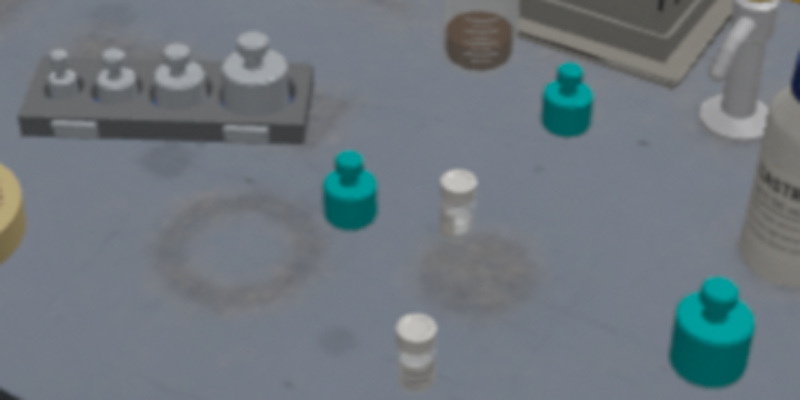

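View pics/s24.png

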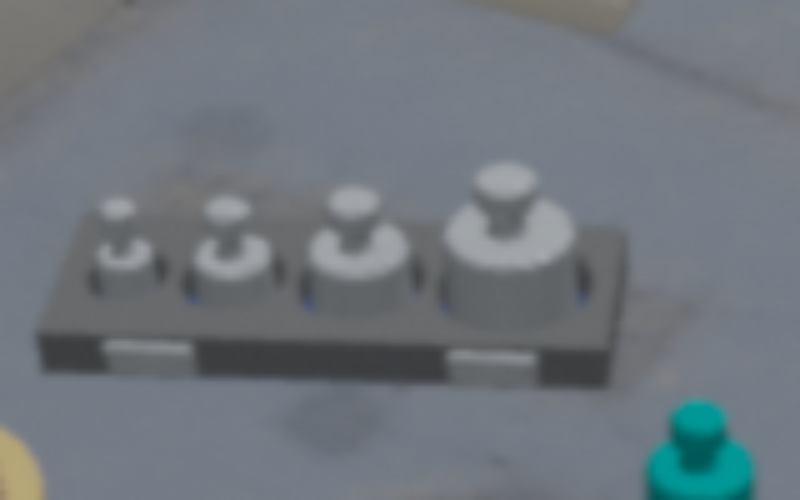

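View pics/t23.png

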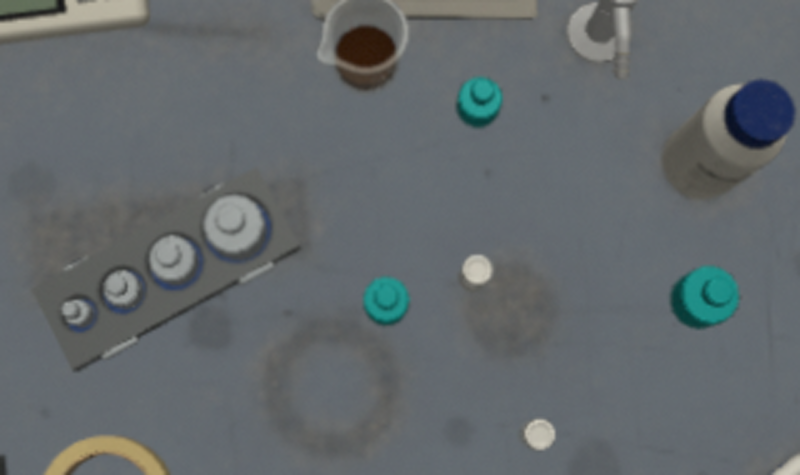

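Weight 4's knob looks slightly left of its body, so I check it for tilt up close.

```bash
python3 -c "
from plan import *
s=get_image('scene');t=get_image('top')
a=cv2.resize(s[205:235,180:220],(800,600),interpolation=cv2.INTER_CUBIC)
b=cv2.resize(t[268:298,185:225],(800,600),interpolation=cv2.INTER_CUBIC)
cv2.imwrite('pics/z.png',cv2.resize(np.hstack([a,b]),(800,300)))
ct=get_calibration('top');cs=get_calibration('scene')
for nm,c,o,k in (('scene',cs,(180,205),10),('top',ct,(185,268),10)):
  for z in (4,27,37,47): print(nm,z,((proj(c,(505.3,-3.8,z))-o)*k).round(0))
go(505,-60,200)
"
```

```text
scene 4 [162. 247.]
scene 27 [144. 143.]
scene 37 [136.  97.]
scene 47 [128.  51.]
top 4 [183. 178.]
top 27 [153. 165.]
top 37 [140. 159.]
top 47 [126. 153.]
shift cm [-16.83   5.22  -4.62] len 182.2
```

View pics/z.png

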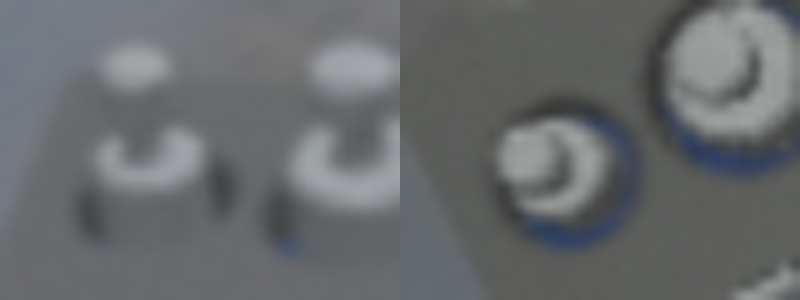

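The predicted pixels for an upright, seated w4 match what I see: cylinder top to knob shifts by −13 px against −16 predicted in scene, and about −25 against −27 in top. So it stands upright. I hand in.

```bash
python3 -c "
from rig import *
print(job_done()); print(get_state()['t'])"
```

```text
the job is handed in; nothing more can be done
None
the job is handed in; nothing more can be done
```

I put all four steel weights back in the storage block, largest to smallest. Each one was gripped by its knob, lowered to its recess floor and released. The work took about 28 s of robot time.

- **Seating:** The last scene and top pictures show all four weights standing upright, inside their recesses and in the right order. Tool heights at release matched the recess floors to within about 1 mm.
- **Weight 4:** It looked slightly tilted, so I compared it with where an upright, seated weight should appear in both cameras. They agreed to within a pixel or two.
- **Vial and beaker:** Both appear at the same picture positions as at the start, and so do the turquoise weights.
- **Disagreements:** The recess positions measured from different cameras differed by 2–4 mm. I moved weights 1, 2 and 4 by 1–2 mm along the row before setting them down. The upward force when weight 3 touched down was only 0.3 N, against 2–4 N for the others, so its seating rests on tool height and the pictures.

The gripper was clear of everything at hand-in. `job_done()` gives no verdict.

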